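# Hold the kiosk's paging bar at its half-way step

## Task

I want to call the kitchen: first flip the toggle on the switch box over to on, and only then press the talk bar of the paging station half way down with the closed gripper fingers and keep it there. Half way pages the kitchen only; pressing it right down pages the whole hall, so never let it go that far. Your program finishes while still holding the bar half way down (keep it there at least two seconds before you finish, do not let go), and the small things standing round about stay where they are.

Things in the scene. Friction and masses are not known exactly. Their poses are not given: they have to be found in the camera images.
- switch_box: grey isolator box screwed to the worktop, 90 (x) x 70 (y) x 43 mm high; origin at the centre of its underside, z up; a black bat-shaped toggle stands in the middle of its top. Its +x side is the on side (small raised dot on the steel top plate; cable gland on that end face)
- toggle (a joint): angle of the toggle in rad, about a hinge along the box's y axis, 40 mm above the worktop at the box's centre: 0 = off, leaning 0.45 rad from upright towards the box's -x side (about towards the robot); 0.9 = on, leaning 0.45 rad towards +x. A spring snaps it from the middle (0.45) to either end and keeps it there; pushing it out of an end takes about 3 N at its tip
- toggle_tip (a point): point on the toggle's axis 44 mm from its hinge, in its thick head; the bat is 9 to 17 mm thick and ends 52 mm from the hinge. At off this point is 19 mm to -x of the hinge and 80 mm above the worktop
- paging_station: grey desk microphone screwed to the worktop: base plate 130 (x) x 100 (y) x 8 mm, at its +x end a housing 48 x 94 mm and 52 mm high that carries a short dark gooseneck microphone, which leans away to +x and tops out at 145 mm; a wide steel talk bar sticks out from the housing towards -x (about towards the robot). Origin at the centre of the underside, z up.
- talk_bar (a joint): angle of the talk bar in rad, about a hinge along the station's y axis at x = +10 mm, 46 mm above the worktop: 0 = up at rest (level), 0.45 = right down on its stop; half way is 0.225, the pad then being 12 mm lower than at rest. A spring pushes it back up: about 2.5 N at the pad to start it, 6 N half way, 10 N right down
- bar_pad (a point): centre of the top of the rubber pad (22 x 36 mm) near the free end of the talk bar (44 mm wide, 6 mm thick), where to press: 55 mm to -x of the hinge, at rest 51 mm above the worktop. A thin steel index post, 50 mm high, stands beside it at the station's x = -45, y = +42 mm; its three small ledges mark about the pad's height at rest, half way and right down
- salt_shaker: bystander: salt shaker, 39 x 41 x 81 mm, standing beyond the work, origin under its centre
- sauce_cup: bystander: small black sauce cup, 51 mm wide, 29 mm high, origin under its centre
- sachet: bystander: condiment sachet, 56 x 34 x 16 mm, lying flat, origin under its centre
- cutlery_sleeve: bystander: paper-wrapped cutlery set, 24 x 150 x 9 mm, lying flat, origin under its centre
Mind the look-alikes: they are no part of the job. Leave any red look-alike of the switch_box alone.

How it is judged:
By the outcome, as a careful person would: the job done as asked, in the order asked, and still so for the second after the job is handed in, while the arm keeps its last pose, push and grip.
It also fails if it takes over 40 s, if anything falls off the work surface, if the arm or the gripper's body presses on something with over 40 N, if the wrist force passes 120 N, or if a joint passes its speed limit or range.

## Robot

A 7-joint arm with a two-finger parallel gripper is mounted at the origin on the work surface; the furniture and walls round the work are solid. World frame = base frame: x ahead of the robot, y to its left, z up, the work surface at z = 0. Lengths are in m, angles in rad, forces in N, time in s.
With the tool pointing down it reaches from about 0.4 to 0.85 m from the base axis. Payload 10.4 kg.
Tool frame: the origin (TCP) lies between the finger pads; the fingertips stand 19 mm ahead of it and the grasp point (between the pads) is the TCP; z points along the fingers, y is the line along which they close (so a half turn about z gives the same grasp; the last joint's range is limited). The gripper opens to 85 mm and grips with 20 to 120 N. Pads are 22 mm wide; open, the fingers measure 114 mm over their backs; the gripper's body (76 mm by 85 mm) begins 54 mm behind the grasp point. The pads swing forward as they close: fully open they stand 13 mm farther back than shut.
Start: joints at [1.241, 0.332, -0.065, 1.46, 0.022, 1.35, -0.088], TCP at [0.189, -0.596, 0.25] pointing down, gripper open.
Joint ranges: [-2.6, 2.6], [-0.5, 2.12], [-1.47, 1.34], [0.16, 2.42], [-1.27, 4.41], [0.06, 2.06], [-2.6, 2.6]. Speed limits (rad/s): [2.22, 2.22, 2.79, 2.79, 3.14, 3.14, 3.14].

## Interface

Orientations are given as a rotation vector (axis times angle).
In Python, from rig import env, viewer, hand_in gives the robot as it stands.
- The arm moves only by the tool send_rows, never from a script. Its argument "steps" is a list of rows, each an object of numbers: "dx", "dy", "dz": the shift along the tool's x, y, z in m; "rx", "ry", "rz": the turn, a rotation vector about the tool's x, y, z in degrees; "gripper": the closure, from 0 (fully open) to 1 (shut). In form: [{"dx": .., "dy": .., "dz": .., "rx": .., "ry": .., "rz": .., "gripper": ..}, ...]. A call has 1 to 12 rows; each row shifts and turns the commanded pose from where the row before left it, along the tool's axes as they then stand; what a row does not reach is not made up. A row lasts 1/12 s, in which the tool goes at most 41.7 mm and 7.16 degrees, less where a joint would pass 70% of its speed; a pose out of reach is approached as far as the arm can. A call with a gripper value outside its range is refused whole. The fingers move at their own pace and stop on an object; "grip_force" is the grip in N (left out, the last holds). Time passes only in rows, so rows that do not move let the fingers close. It gives the time, the measured TCP pose, the force, the opening and the grip force at its end, in the units of the state.
- env.get_state(): the state, without advancing time (a new reading comes with each control period).
- viewer.snapshot(name): name is "side" or "top" or "wrist"; returns the picture (420x560x3 uint8, red, green, blue); there is no depth.
- viewer.camera_info(name): a dict with "intrinsics" (3x3 intrinsics, pixels), "world_from_camera" (4x4, takes a point from camera to world coordinates); the wrist camera has in their place "hand_eye" (4x4, takes a point from camera to tool coordinates, whose origin is the TCP and whose axes are the flange's). Camera axes: x right, y down, z forward; pixel columns grow to the right and rows downward; lengths in m; the calibration is good to about 2 mm. A picture is of the moment at which its call begins: read the wrist's pose just before it. camera_info takes no time and is no camera call.
- hand_in(): hands the job in; it is judged then, once.
The state is a dict: "t": time; "joint_pos": joint angles; "qd": joint speeds; "tau": joint torques, N m; "position": TCP position; "ee_rot": TCP orientation; "ft_force": force on the tool from outside, world axes, zero at the start; "moment": the same for the moment, N m; "grip_width": opening from 0.0 (shut) to 1.0 (fully open); "gripper_force": force on a finger pad.
Only numpy, scipy, OpenCV 4.12 (cv2) and the standard library are available. Lean on these libraries where they do the work, as an engineer would, in place of code of your own. Each camera call takes 0.05 s, during which the arm holds its last target. There are 200 camera calls.

## Working session

There is one attempt and no reset: what is moved stays moved. The work goes in short steps, Python scripts to look and compute and a tool call to move; the robot and the scene stay as the last step left them, time stands still between calls to the robot, and variables do not carry over. Pictures are saved under pics/ and viewed, at most 10 in all, crops included, and the job is handed in when it is done.

Besides the shell and the picture viewer there is one more tool, called by a JSON object that holds its "api" and its "payload". send_rows: Moves the arm, as the interface text tells. Its arguments: {"type":"object","properties":{"steps":{"type":"array"},"grip_force":{"type":"number"}},"required":["steps"]}

```bash
mkdir -p pics
python3 - <<'E'
from rig import env,viewer
import cv2,numpy as np
np.set_printoptions(precision=4,suppress=True)
s=env.get_state();print({k:np.round(v,3) for k,v in s.items()})
for n in("side","top"):
    cv2.imwrite(f"pics/{n}0.png",viewer.snapshot(n)[:,:,::-1]);i=viewer.camera_info(n);print(n,i["intrinsics"],i["world_from_camera"])
print(viewer.camera_info("wrist"))
E
```

```text
{'t': np.float64(0.0), 'joint_pos': array([ 1.241,  0.333, -0.065,  1.461,  0.022,  1.35 , -0.089]), 'qd': array([ 0.   ,  0.   ,  0.001,  0.   , -0.001,  0.   ,  0.   ]), 'tau': array([ -0.001, -62.545,   0.048, -39.16 ,   0.016,   0.01 ,  -0.   ]), 'position': array([ 0.189, -0.595,  0.25 ]), 'ee_rot': array([-3.103, -0.48 ,  0.   ]), 'ft_force': array([ 0.107, -0.28 , -0.553]), 'moment': array([-0.079, -0.002,  0.005]), 'gripper_force': np.float64(0.0), 'grip_width': np.float64(1.0)}
side [[448.3676   0.     281.5509]
 [  0.     448.3676 209.8248]
 [  0.       0.       1.    ]] [[ 0.9996  0.0247 -0.0102  0.4866]
 [ 0.0226 -0.5766  0.8167 -0.7733]
 [ 0.0143 -0.8166 -0.577   0.5941]
 [ 0.      0.      0.      1.    ]]
top [[524.0723   0.     270.6728]
 [  0.     524.0723 210.3553]
 [  0.       0.       1.    ]] [[-0.0179 -0.9846  0.1741  0.2911]
 [-0.9998  0.0157 -0.0142 -0.0285]
 [ 0.0113 -0.1743 -0.9846  1.1568]
 [ 0.      0.      0.      1.    ]]
{'intrinsics': array([[294.8696,   0.    , 285.2321],
       [  0.    , 294.8696, 207.5232],
       [  0.    ,   0.    ,   1.    ]]), 'hand_eye': array([[ 0.0004, -0.9614, -0.2752,  0.0704],
       [ 1.    ,  0.0002,  0.0008,  0.0021],
       [-0.0007, -0.2752,  0.9614, -0.1227],
       [ 0.    ,  0.    ,  0.    ,  1.    ]])}
```

View pics/top0.png

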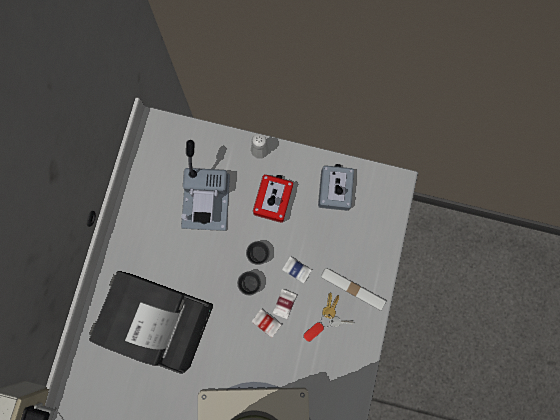

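View pics/side0.png

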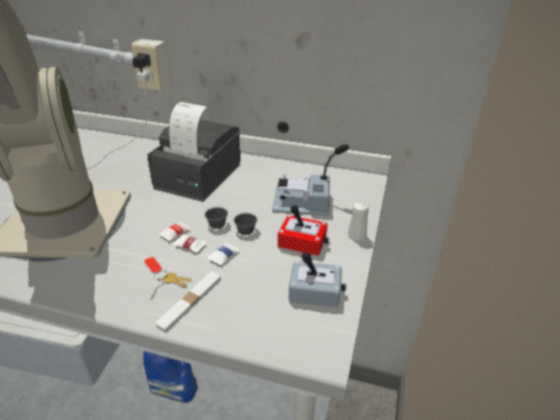

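The top view shows two possible switch boxes: a red one at (273,198), which is the look-alike to leave alone, and a grey one at (337,187), which I'm choosing. The only paging station is at (205,200), with its bar and pad at about (202,210). The shaker is at (259,146). In the side view the grey box is at (315,283), with its toggle leaning left (off). Next is a close crop.

Run:
```python
import cv2
im=cv2.imread("pics/top0.png")
a=cv2.resize(im[155:240,170:240],None,fx=5.7,fy=7,interpolation=3) if 0 else cv2.resize(im[155:240,170:240],None,fx=6,fy=6,interpolation=cv2.INTER_CUBIC)
b=cv2.resize(im[145:230,310:370],None,fx=6,fy=6,interpolation=cv2.INTER_CUBIC)
cv2.imwrite("pics/crop0.png",cv2.hconcat([a,b]))
```

```text
(no output)
```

View pics/crop0.png

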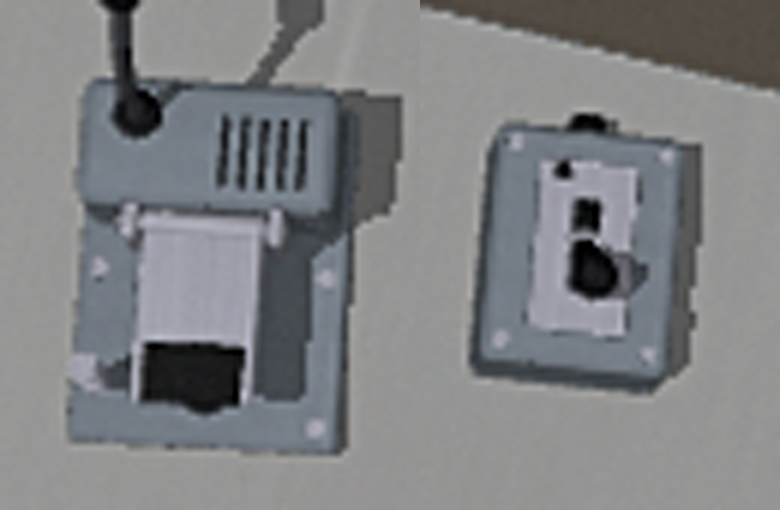

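The right crop confirms the grey box. Its raised dot at (565,170) and gland at (590,122) are on the far side, which is on, and the toggle head at (595,270) leans towards the robot (off). The plate centre is at (584,246). In the left crop the pad centre is (191,374), the index post is at (85,370), and the plate screws are at (99,267), (326,278) and (316,428).

```bash
cat > h.py <<'E'
from rig import env,viewer
import numpy as np
from scipy.spatial.transform import Rotation as R
np.set_printoptions(precision=4,suppress=True)
def ray(K,T,uv,z):
    d=T[:3,:3]@np.linalg.solve(K,[uv[0],uv[1],1.]);o=T[:3,3]
    return o+d*(z-o[2])/d[2]
def fix(n,uv,z):
    i=viewer.camera_info(n);return ray(i["intrinsics"],i["world_from_camera"],uv,z)
def wristT(s):
    T=np.eye(4);T[:3,:3]=R.from_rotvec(s["ee_rot"]).as_matrix();T[:3,3]=s["position"]
    return T@viewer.camera_info("wrist")["hand_eye"]
E
python3 - <<'E'
from h import *
S=lambda u,v,z:fix("top",(170+(u+.5)/6-.5,155+(v+.5)/6-.5),z)
B=lambda u,v,z:fix("top",(310+(u-420+.5)/6-.5,145+(v+.5)/6-.5),z)
print("plate ctr",B(584,246,.044),"screw ctr",B(582.7,247.7,.043))
p=[B(*q,.043) for q in((516,142),(667,156),(648,355),(500,338))]
d=p[0]+p[1]-p[2]-p[3];print("yaw",np.arctan2(d[1],d[0]),d/2);d=p[0]+p[3]-p[1]-p[2];print(np.arctan2(-d[0],d[1]))
print("tip",B(595,268,.085))
print("pad",S(191,374,.051),[S(*q,.051) for q in((143,342),(245,345),(240,408),(137,400))])
p=[S(*q,.009) for q in((99,267),(326,278),(316,428))];print(p)
a=p[1]-p[2];print("yaw",np.arctan2(a[1],a[0]));a=p[0]-p[1];print(np.arctan2(-a[0],a[1]))
p=[S(*q,.008) for q in((68,440),(342,453))];print(p);a=p[0]-p[1];print(np.arctan2(-a[0],a[1]))
p=[S(*q,.052) for q in((83,195),(332,212))];print(p);a=p[0]-p[1];print(np.arctan2(-a[0],a[1]))
print("post",S(88,360,.05))
E
```

```text
plate ctr [ 0.5404 -0.1898  0.044 ] screw ctr [ 0.54   -0.1894  0.043 ]
yaw -0.12614181451331255 [ 0.0733 -0.0093 -0.    ]
-0.12112584880357583
tip [ 0.5233 -0.1874  0.085 ]
pad [0.4748 0.1037 0.051 ] [array([0.4866, 0.1208, 0.051 ]), array([0.4849, 0.0845, 0.051 ]), array([0.4623, 0.0862, 0.051 ]), array([0.4657, 0.1228, 0.051 ])]
[array([0.5226, 0.143 , 0.009 ]), array([0.5171, 0.0588, 0.009 ]), array([0.4608, 0.0626, 0.009 ])]
yaw -0.06769672325182903
-0.065043645682723
[array([0.458 , 0.1539, 0.008 ]), array([0.4515, 0.0531, 0.008 ])]
-0.06418511542420241
[array([0.5404, 0.1426, 0.052 ]), array([0.5327, 0.0533, 0.052 ])]
-0.08516018350539378
post [0.4806 0.1405 0.05  ]
```

{"api": "send_rows", "payload": {"steps": [{"rz":6.15,"gripper":1},{"rz":6.15,"gripper":1},{"rz":6.15,"gripper":1},{"rz":6.15,"gripper":1},{"dx":0.016,"dy":-0.032,"gripper":1},{"dx":0.016,"dy":-0.032,"gripper":1},{"dx":0.016,"dy":-0.032,"gripper":1},{"dx":0.016,"dy":-0.032,"gripper":1},{"dx":0.016,"dy":-0.032,"gripper":1},{"dx":0.016,"dy":-0.032,"gripper":1},{"dx":0.016,"dy":-0.032,"gripper":1},{"dx":0.016,"dy":-0.032,"gripper":1}], "grip_force": 40}}

```text
invalid input
```

{"api": "send_rows", "payload": {"steps": [{"dx":0.016,"dy":-0.032,"dz":0.01,"gripper":1},{"dx":0.016,"dy":-0.032,"dz":0.01,"gripper":1},{"dx":0.016,"dy":-0.032,"dz":0.01,"gripper":1},{"dx":0.016,"dy":-0.032,"dz":0.01,"gripper":1},{"dx":0.016,"dy":-0.032,"dz":0.01,"gripper":1},{"dx":0.016,"dy":-0.032,"gripper":1},{"gripper":1},{"gripper":1}]}}

```text
invalid input
```

Run:
```python
from h import *
import cv2
s=env.get_state();cv2.imwrite("pics/w1.png",viewer.snapshot("wrist")[:,:,::-1])
print(s["t"],s["position"],R.from_rotvec(s["ee_rot"]).as_matrix(),s["ft_force"])
K=viewer.camera_info("wrist")["intrinsics"];T=wristT(s)
def proj(p):
    q=K@(np.linalg.inv(T)@[*p,1])[:3];return q[:2]/q[2]
print(proj((.5402,-.1896,.044)),proj((.5213,-.1872,.08)))
```

```text
0.1 [ 0.1887 -0.5955  0.2496] [[ 0.9533  0.302  -0.0004]
 [ 0.302  -0.9533  0.0012]
 [-0.     -0.0012 -1.    ]] [-0.2044 -0.2737 -0.0029]
[-113.6435 -445.3021] [-193.2702 -510.3736]
```

View pics/w1.png

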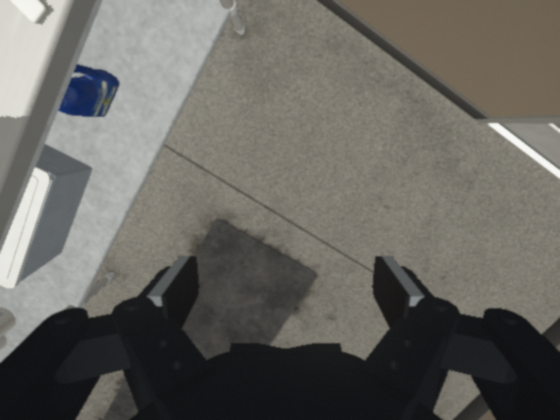

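The arm hasn't moved: the picture shows the floor beside the table and the open fingers, and both calls were refused. The rows probably need every key, so I'll send them in full.

{"api": "send_rows", "payload": {"steps": [{"dx":0,"dy":0,"dz":0,"rx":0,"ry":0,"rz":6.15,"gripper":1},{"dx":0,"dy":0,"dz":0,"rx":0,"ry":0,"rz":6.15,"gripper":1},{"dx":0,"dy":0,"dz":0,"rx":0,"ry":0,"rz":6.15,"gripper":1},{"dx":0,"dy":0,"dz":0,"rx":0,"ry":0,"rz":6.15,"gripper":1},{"dx":0.016,"dy":-0.032,"dz":0,"rx":0,"ry":0,"rz":0,"gripper":1},{"dx":0.016,"dy":-0.032,"dz":0,"rx":0,"ry":0,"rz":0,"gripper":1},{"dx":0.016,"dy":-0.032,"dz":0,"rx":0,"ry":0,"rz":0,"gripper":1},{"dx":0.016,"dy":-0.032,"dz":0,"rx":0,"ry":0,"rz":0,"gripper":1},{"dx":0.016,"dy":-0.032,"dz":0,"rx":0,"ry":0,"rz":0,"gripper":1},{"dx":0.016,"dy":-0.032,"dz":0,"rx":0,"ry":0,"rz":0,"gripper":1},{"dx":0.016,"dy":-0.032,"dz":0,"rx":0,"ry":0,"rz":0,"gripper":1},{"dx":0.016,"dy":-0.032,"dz":0,"rx":0,"ry":0,"rz":0,"gripper":1}], "grip_force": 40}}

```text
t: 1.15
position: [0.3476, -0.3558, 0.2502]
ee_rot: [3.135, -0.193, -0.0]
ft_force: [2.3, -0.6, 0.4]
grip_width: -0.003
gripper_force: 0.0
```

{"api": "send_rows", "payload": {"steps": [{"dx":0.016,"dy":-0.031,"dz":0.01,"rx":0,"ry":0,"rz":0,"gripper":1},{"dx":0.016,"dy":-0.031,"dz":0.01,"rx":0,"ry":0,"rz":0,"gripper":1},{"dx":0.016,"dy":-0.031,"dz":0.01,"rx":0,"ry":0,"rz":0,"gripper":1},{"dx":0.016,"dy":-0.031,"dz":0.01,"rx":0,"ry":0,"rz":0,"gripper":1},{"dx":0.016,"dy":-0.031,"dz":0.01,"rx":0,"ry":0,"rz":0,"gripper":1},{"dx":0.012,"dy":-0.031,"dz":0,"rx":0,"ry":0,"rz":0,"gripper":1},{"dx":0,"dy":0,"dz":0,"rx":0,"ry":0,"rz":0,"gripper":1},{"dx":0,"dy":0,"dz":0,"rx":0,"ry":0,"rz":0,"gripper":1}]}}

```text
t: 1.82
position: [0.4618, -0.1821, 0.2001]
ee_rot: [-3.136, 0.186, 0.001]
ft_force: [-0.2, -0.5, 0.3]
grip_width: 0.003
gripper_force: 0.0
```

Run:
```python
from h import *
import cv2
s=env.get_state();cv2.imwrite("pics/w2.png",viewer.snapshot("wrist")[:,:,::-1])
print(s["t"],s["position"],s["ee_rot"],s["ft_force"])
K=viewer.camera_info("wrist")["intrinsics"];T=wristT(s)
def proj(p):
    q=K@(np.linalg.inv(T)@[*p,1])[:3];return q[:2]/q[2]
print(proj((.5402,-.1896,.044)),proj((.5213,-.1872,.08)))
```

```text
1.8167 [ 0.4618 -0.1821  0.2001] [-3.1356  0.1859  0.0006] [-0.2281 -0.5425  0.2761]
[281.2129 114.4672] [280.5092 138.1061]
```

View pics/w2.png

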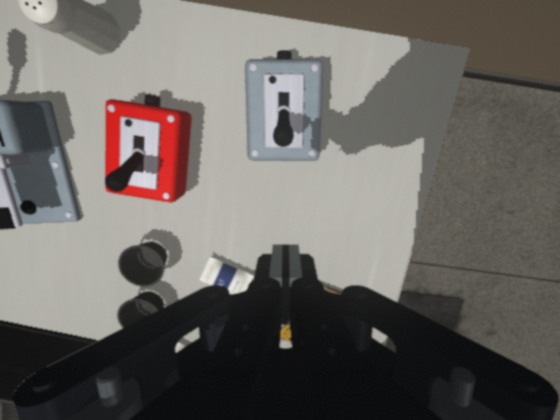

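The grey box's plate centre is at (284,110), predicted (281,114), so the two cameras agree to within 3-4 mm. The toggle is straight ahead of the closed fingers, and the fingertips at (286,250) show clear of everything. I'll descend behind the toggle and push.

{"api": "send_rows", "payload": {"steps": [{"dx":0,"dy":0,"dz":0.03,"rx":0,"ry":0,"rz":0,"gripper":1},{"dx":0,"dy":0,"dz":0.03,"rx":0,"ry":0,"rz":0,"gripper":1},{"dx":0,"dy":0,"dz":0.03,"rx":0,"ry":0,"rz":0,"gripper":1},{"dx":0,"dy":0,"dz":0.025,"rx":0,"ry":0,"rz":0,"gripper":1},{"dx":0.01,"dy":0,"dz":0,"rx":0,"ry":0,"rz":0,"gripper":1},{"dx":0.01,"dy":0,"dz":0,"rx":0,"ry":0,"rz":0,"gripper":1},{"dx":0.008,"dy":0,"dz":0,"rx":0,"ry":0,"rz":0,"gripper":1},{"dx":0.008,"dy":0,"dz":0,"rx":0,"ry":0,"rz":0,"gripper":1},{"dx":0,"dy":0,"dz":0,"rx":0,"ry":0,"rz":0,"gripper":1}]}}

```text
t: 2.62
position: [0.4997, -0.189, 0.0871]
ee_rot: [3.135, -0.192, 0.006]
ft_force: [-0.2, 0.1, -0.4]
grip_width: -0.0
gripper_force: 0.0
```

{"api": "send_rows", "payload": {"steps": [{"dx":0.005,"dy":0,"dz":0,"rx":0,"ry":0,"rz":0,"gripper":1},{"dx":0.005,"dy":0,"dz":0,"rx":0,"ry":0,"rz":0,"gripper":1},{"dx":0.005,"dy":0,"dz":0,"rx":0,"ry":0,"rz":0,"gripper":1},{"dx":0,"dy":0,"dz":0,"rx":0,"ry":0,"rz":0,"gripper":1}]}}

```text
t: 2.95
position: [0.5122, -0.1904, 0.0858]
ee_rot: [3.135, -0.192, 0.0]
ft_force: [-2.1, 0.2, 1.0]
grip_width: -0.001
gripper_force: 1.1
```

{"api": "send_rows", "payload": {"steps": [{"dx":0.004,"dy":0,"dz":0,"rx":0,"ry":0,"rz":0,"gripper":1},{"dx":0.004,"dy":0,"dz":0,"rx":0,"ry":0,"rz":0,"gripper":1},{"dx":0,"dy":0,"dz":0,"rx":0,"ry":0,"rz":0,"gripper":1}]}}

```text
t: 3.2
position: [0.5206, -0.1913, 0.0856]
ee_rot: [3.136, -0.192, 0.002]
ft_force: [-0.9, 0.1, 0.4]
grip_width: -0.003
gripper_force: 0.0
```

{"api": "send_rows", "payload": {"steps": [{"dx":0.004,"dy":0,"dz":0,"rx":0,"ry":0,"rz":0,"gripper":1},{"dx":0.004,"dy":0,"dz":0,"rx":0,"ry":0,"rz":0,"gripper":1},{"dx":0.003,"dy":0,"dz":0,"rx":0,"ry":0,"rz":0,"gripper":1},{"dx":0,"dy":0,"dz":0,"rx":0,"ry":0,"rz":0,"gripper":1}]}}

```text
t: 3.53
position: [0.5314, -0.1926, 0.0854]
ee_rot: [-3.136, 0.192, -0.001]
ft_force: [-0.8, 0.4, 0.8]
grip_width: 0.005
gripper_force: 0.0
```

{"api": "send_rows", "payload": {"steps": [{"dx":-0.02,"dy":0,"dz":0,"rx":0,"ry":0,"rz":0,"gripper":1},{"dx":-0.03,"dy":0,"dz":0,"rx":0,"ry":0,"rz":0,"gripper":1},{"dx":-0.02,"dy":0,"dz":-0.02,"rx":0,"ry":0,"rz":0,"gripper":1},{"dx":0,"dy":0,"dz":-0.04,"rx":0,"ry":0,"rz":0,"gripper":1},{"dx":0,"dy":0,"dz":-0.04,"rx":0,"ry":0,"rz":0,"gripper":1},{"dx":0,"dy":0,"dz":-0.02,"rx":0,"ry":0,"rz":0,"gripper":1},{"dx":0,"dy":0,"dz":0,"rx":0,"ry":0,"rz":0,"gripper":1}]}}

```text
t: 4.12
position: [0.4634, -0.1847, 0.2106]
ee_rot: [3.132, -0.192, 0.012]
ft_force: [1.0, 0.2, 0.1]
grip_width: -0.002
gripper_force: 0.0
```

Run:
```python
from h import *
import cv2
s=env.get_state();w=viewer.snapshot("wrist")[:,:,::-1];d=viewer.snapshot("side")[:,:,::-1]
print(s["t"],s["position"],s["ee_rot"],s["ft_force"])
a=cv2.resize(w[30:190,210:350],(420,480),interpolation=cv2.INTER_CUBIC);b=cv2.resize(d[230:320,265:335],(373,480),interpolation=cv2.INTER_CUBIC)
cv2.imwrite("pics/chk.png",cv2.hconcat([a,b]))
```

```text
4.1167 [ 0.4634 -0.1847  0.2106] [ 3.1325 -0.1923  0.0123] [1.0385 0.2198 0.1273]
```

View pics/chk.png

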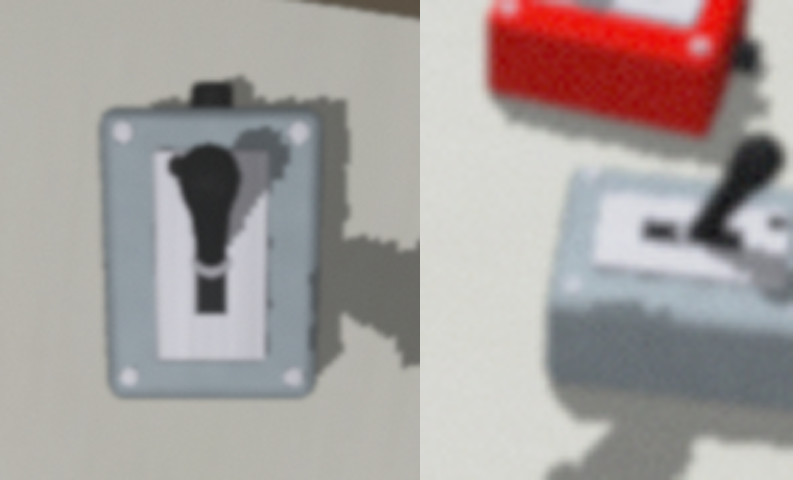

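The toggle now leans to the far (dot and gland) side in both crops, so it is on. Next I'll move over the talk bar.

{"api": "send_rows", "payload": {"steps": [{"dx":0,"dy":0,"dz":0,"rx":0,"ry":0,"rz":-3.3,"gripper":1},{"dx":-0.002,"dy":-0.032,"dz":0,"rx":0,"ry":0,"rz":0,"gripper":1},{"dx":-0.002,"dy":-0.032,"dz":0,"rx":0,"ry":0,"rz":0,"gripper":1},{"dx":-0.002,"dy":-0.032,"dz":0,"rx":0,"ry":0,"rz":0,"gripper":1},{"dx":-0.001,"dy":-0.032,"dz":0,"rx":0,"ry":0,"rz":0,"gripper":1},{"dx":0,"dy":-0.032,"dz":0,"rx":0,"ry":0,"rz":0,"gripper":1},{"dx":0,"dy":-0.032,"dz":0,"rx":0,"ry":0,"rz":0,"gripper":1},{"dx":0,"dy":-0.032,"dz":0,"rx":0,"ry":0,"rz":0,"gripper":1},{"dx":0,"dy":-0.032,"dz":0,"rx":0,"ry":0,"rz":0,"gripper":1},{"dx":0,"dy":-0.032,"dz":0,"rx":0,"ry":0,"rz":0,"gripper":1},{"dx":0,"dy":0,"dz":0,"rx":0,"ry":0,"rz":0,"gripper":1},{"dx":0,"dy":0,"dz":0,"rx":0,"ry":0,"rz":0,"gripper":1}]}}

```text
t: 5.22
position: [0.472, 0.1054, 0.2039]
ee_rot: [-3.14, 0.096, 0.004]
ft_force: [1.2, -0.8, -0.2]
grip_width: -0.001
gripper_force: 0.0
```

Run:
```python
from h import *
import cv2
s=env.get_state();cv2.imwrite("pics/w3.png",viewer.snapshot("wrist")[:,:,::-1])
print(s["t"],s["position"],s["ee_rot"],s["ft_force"])
K=viewer.camera_info("wrist")["intrinsics"];T=wristT(s)
c,q=np.cos(-.066),np.sin(-.066)
def proj(x,y,z):
    p=[.5197+c*x-q*y,.1007+q*x+c*y,z,1]
    v=K@(np.linalg.inv(T)@p)[:3];return v[:2]/v[2]
for n,p in dict(pad=(-.045,0,.051),padFL=(-.034,.018,.051),padFR=(-.034,-.018,.051),post=(-.045,.042,.05),hous=(.017,-.047,.052)).items():print(n,proj(*p))
```

```text
5.2167 [0.472  0.1054 0.2039] [-3.1397  0.0959  0.0037] [ 1.2485 -0.788  -0.1688]
pad [284.8951 196.5581]
padFL [266.035  185.2334]
padFR [303.8675 185.4314]
post [241.371  196.0824]
hous [337.4281 130.242 ]
```

View pics/w3.png

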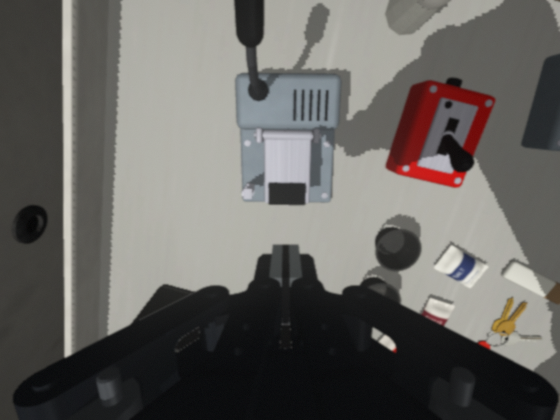

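The wrist view shows the pad centred at (287,194), predicted (285,197), so it agrees to about 2 mm. The index post is at (247,190), and the fingers are clear of it. I'll shift slightly, then lower to just above the pad.

{"api": "send_rows", "payload": {"steps": [{"dx":0.004,"dy":0.0024,"dz":0.03,"rx":0,"ry":0,"rz":0,"gripper":1},{"dx":0,"dy":0,"dz":0.03,"rx":0,"ry":0,"rz":0,"gripper":1},{"dx":0,"dy":0,"dz":0.03,"rx":0,"ry":0,"rz":0,"gripper":1},{"dx":0,"dy":0,"dz":0.02,"rx":0,"ry":0,"rz":0,"gripper":1},{"dx":0,"dy":0,"dz":0,"rx":0,"ry":0,"rz":0,"gripper":1},{"dx":0,"dy":0,"dz":0,"rx":0,"ry":0,"rz":0,"gripper":1},{"dx":0,"dy":0,"dz":0,"rx":0,"ry":0,"rz":0,"gripper":1},{"dx":0,"dy":0,"dz":0,"rx":0,"ry":0,"rz":0,"gripper":1}]}}

```text
t: 5.93
position: [0.4777, 0.1009, 0.0968]
ee_rot: [-3.14, 0.103, -0.004]
ft_force: [-0.3, 0.3, 0.3]
grip_width: -0.002
gripper_force: 0.0
```

{"api": "send_rows", "payload": {"steps": [{"dx":-0.0015,"dy":-0.002,"dz":0.008,"rx":0,"ry":0,"rz":0,"gripper":1},{"dx":0,"dy":0,"dz":0.008,"rx":0,"ry":0,"rz":0,"gripper":1},{"dx":0,"dy":0,"dz":0.006,"rx":0,"ry":0,"rz":0,"gripper":1},{"dx":0,"dy":0,"dz":0,"rx":0,"ry":0,"rz":0,"gripper":1},{"dx":0,"dy":0,"dz":0,"rx":0,"ry":0,"rz":0,"gripper":1},{"dx":0,"dy":0,"dz":0,"rx":0,"ry":0,"rz":0,"gripper":1}]}}

```text
t: 6.43
position: [0.4754, 0.1033, 0.0733]
ee_rot: [-3.14, 0.102, 0.0]
ft_force: [0.4, 0.1, -0.0]
grip_width: 0.001
gripper_force: 0.0
```

{"api": "send_rows", "payload": {"steps": [{"dx":0,"dy":0,"dz":0.002,"rx":0,"ry":0,"rz":0,"gripper":1},{"dx":0,"dy":0,"dz":0,"rx":0,"ry":0,"rz":0,"gripper":1},{"dx":0,"dy":0,"dz":0,"rx":0,"ry":0,"rz":0,"gripper":1},{"dx":0,"dy":0,"dz":0,"rx":0,"ry":0,"rz":0,"gripper":1}]}}

```text
t: 6.77
position: [0.4754, 0.1032, 0.0714]
ee_rot: [3.14, -0.102, 0.0]
ft_force: [0.3, 0.1, 0.3]
grip_width: 0.002
gripper_force: 0.0
```

{"api": "send_rows", "payload": {"steps": [{"dx":0,"dy":0,"dz":0.002,"rx":0,"ry":0,"rz":0,"gripper":1},{"dx":0,"dy":0,"dz":0,"rx":0,"ry":0,"rz":0,"gripper":1},{"dx":0,"dy":0,"dz":0,"rx":0,"ry":0,"rz":0,"gripper":1},{"dx":0,"dy":0,"dz":0,"rx":0,"ry":0,"rz":0,"gripper":1}]}}

```text
t: 7.1
position: [0.4756, 0.1033, 0.0695]
ee_rot: [-3.14, 0.102, -0.001]
ft_force: [-0.1, -0.3, 2.2]
grip_width: -0.004
gripper_force: 1.2
```

{"api": "send_rows", "payload": {"steps": [{"dx":0,"dy":0,"dz":0.002,"rx":0,"ry":0,"rz":0,"gripper":1},{"dx":0,"dy":0,"dz":0,"rx":0,"ry":0,"rz":0,"gripper":1},{"dx":0,"dy":0,"dz":0,"rx":0,"ry":0,"rz":0,"gripper":1},{"dx":0,"dy":0,"dz":0,"rx":0,"ry":0,"rz":0,"gripper":1}]}}

```text
t: 7.43
position: [0.4754, 0.1033, 0.0674]
ee_rot: [-3.14, 0.102, -0.0]
ft_force: [-0.9, 0.1, 3.6]
grip_width: 0.002
gripper_force: 1.7
```

{"api": "send_rows", "payload": {"steps": [{"dx":0,"dy":0,"dz":0.002,"rx":0,"ry":0,"rz":0,"gripper":1},{"dx":0,"dy":0,"dz":0.002,"rx":0,"ry":0,"rz":0,"gripper":1},{"dx":0,"dy":0,"dz":0.001,"rx":0,"ry":0,"rz":0,"gripper":1},{"dx":0,"dy":0,"dz":0,"rx":0,"ry":0,"rz":0,"gripper":1},{"dx":0,"dy":0,"dz":0,"rx":0,"ry":0,"rz":0,"gripper":1},{"dx":0,"dy":0,"dz":0,"rx":0,"ry":0,"rz":0,"gripper":1}]}}

```text
t: 7.93
position: [0.4755, 0.1033, 0.0623]
ee_rot: [-3.14, 0.102, -0.0]
ft_force: [-1.1, 0.5, 5.2]
grip_width: 0.0
gripper_force: 2.8
```

{"api": "send_rows", "payload": {"steps": [{"dx":0,"dy":0,"dz":0.002,"rx":0,"ry":0,"rz":0,"gripper":1},{"dx":0,"dy":0,"dz":0,"rx":0,"ry":0,"rz":0,"gripper":1},{"dx":0,"dy":0,"dz":0,"rx":0,"ry":0,"rz":0,"gripper":1},{"dx":0,"dy":0,"dz":0,"rx":0,"ry":0,"rz":0,"gripper":1}]}}

```text
t: 8.27
position: [0.4756, 0.1033, 0.0604]
ee_rot: [-3.14, 0.102, -0.001]
ft_force: [-1.0, -0.0, 6.4]
grip_width: -0.001
gripper_force: 3.2
```

Run:
```python
from h import *
import cv2
f=[]
ims=[]
for k in range(4):
    s=env.get_state();f.append([*s["ft_force"],s["position"][2]]);ims.append(viewer.snapshot("side")[:,:,::-1].astype(float))
print(s["t"],np.mean(f,0),np.std(f,0))
im=np.mean(ims,0).astype(np.uint8)
a=cv2.resize(im[160:225,260:340],(640,520),interpolation=cv2.INTER_CUBIC)
cv2.imwrite("pics/press.png",a)
```

```text
8.4167 [-1.0496  0.1763  5.9408  0.0604] [0.2403 0.3753 0.4059 0.    ]
```

View pics/press.png

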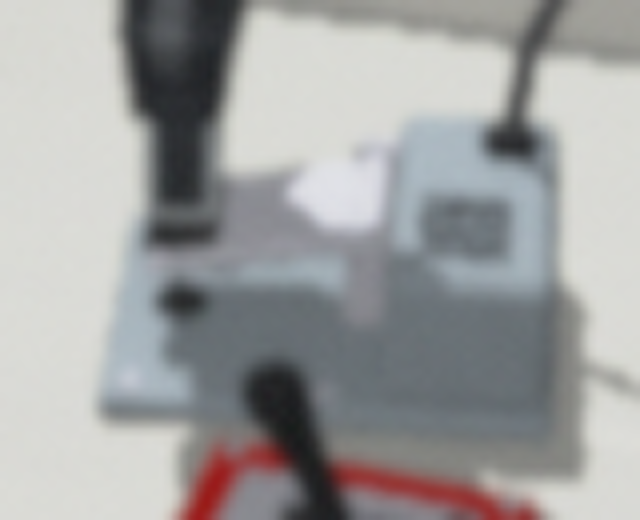

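The side crop shows the finger pressing flat on the pad at (183,232), with the bar tilted. Force and geometry disagree on the exact angle, because it depends on where on the fingertip the contact is. I'll compare the bar against the rest picture.

Run:
```python
from h import *
import cv2
im=np.mean([viewer.snapshot("side")[:,:,::-1].astype(float) for _ in range(2)],0).astype(np.uint8)
r=cv2.imread("pics/side0.png")
z=lambda q:cv2.resize(q[175:200,274:312],(798,525)[0:1]+(525,),interpolation=cv2.INTER_CUBIC)
z=lambda q:cv2.resize(q[176:198,274:312],(760,300) if 0 else (513,297),interpolation=cv2.INTER_CUBIC)
cv2.imwrite("pics/cmp.png",cv2.vconcat([z(r),z(im)]))
i=viewer.camera_info("side");K=i["intrinsics"];W=np.linalg.inv(i["world_from_camera"])
c,q=np.cos(-.066),np.sin(-.066)
def pr(s,y,h,th):  # s from hinge to -x, h above hinge
    x=.010-s*np.cos(th)-h*np.sin(th);zz=.046+h*np.cos(th)-s*np.sin(th)
    v=K@(W@[.5202+c*x-q*y,.1005+q*x+c*y,zz,1])[:3];u=v[:2]/v[2]
    return (u-[274,176]+.5)*13.5-.5
for th in(0,.15,.175,.2,.225,.25):
    print(th,"padNear-free",pr(.066,-.018,.005,th),"barlow-free",pr(.066,-.022,.003,th),"barlow-mid",pr(.03,-.022,.003,th),"padNear-in",pr(.044,-.018,.005,th),"padfarfree",pr(.066,.018,.005,th))
```

```text
0 padNear-free [ 37.7777 148.6089] barlow-free [ 35.3465 171.4177] barlow-mid [249.807  184.2665] padNear-in [168.4526 156.406 ] padfarfree [58.2098 37.7747]
0.15 padNear-free [ 37.2958 198.3739] barlow-free [ 36.6447 221.1521] barlow-mid [248.3936 206.9656] padNear-in [166.1625 189.6668] padfarfree [57.63   86.7551]
0.175 padNear-free [ 38.0683 206.6417] barlow-free [ 37.7111 229.3935] barlow-mid [248.5511 210.7582] padNear-in [166.3556 195.2226] padfarfree [58.3628 94.8924]
0.2 padNear-free [ 39.0819 214.8885] barlow-free [ 39.0175 237.608 ] barlow-mid [248.8206 214.5471] padNear-in [166.7121 200.7728] padfarfree [ 59.3302 103.009 ]
0.225 padNear-free [ 40.3354 223.1094] barlow-free [ 40.5622 245.7906] barlow-mid [249.2016 218.3302] padNear-in [167.2316 206.314 ] padfarfree [ 60.5309 111.1   ]
0.25 padNear-free [ 41.8273 231.2993] barlow-free [ 42.3438 253.9366] barlow-mid [249.6938 222.1049] padNear-in [167.9134 211.8427] padfarfree [ 61.9635 119.1606]
```

View pics/cmp.png

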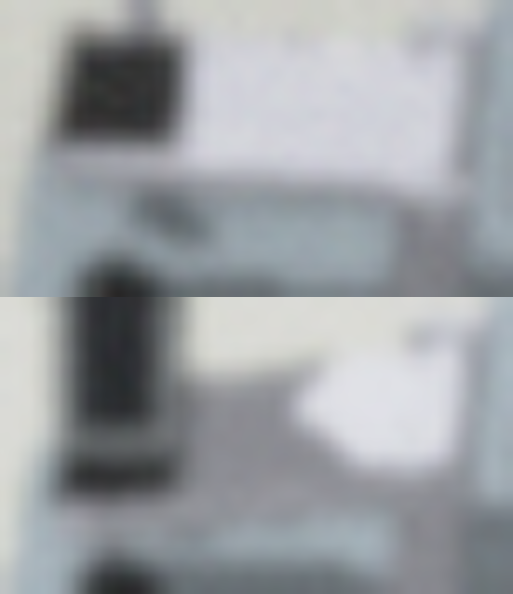

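Top (rest): the pad's near edge runs from (55,139) to (178,141). Bottom (now): it runs from (60,200) to (175,188), so it has dropped by about 50-60 px of the 50-74 expected. I'll measure that edge at sub-pixel accuracy.

Run:
```python
from h import *
import cv2
now=np.mean([viewer.snapshot("side").astype(float).mean(2) for _ in range(4)],0)
r=cv2.imread("pics/side0.png").astype(float).mean(2)
s=env.get_state();print(s["t"],s["position"],s["ft_force"])
for c in range(278,288):print(c,"rest",r[182:193,c].astype(int),"now",now[186:198,c].astype(int))
```

```text
8.7667 [0.4756 0.1033 0.0604] [-0.6877 -0.1877  6.7779]
278 rest [130 119 108 104 123 148 155 158 160 165 166] now [148 136 117 106 114 143 165 170 170 172 167 163]
279 rest [ 77  70  61  72 110 151 155 151 156 161 165] now [114 101  76  69  95 136 160 165 163 158 141 128]
280 rest [ 56  51  51  65 110 153 158 151 152 161 163] now [101  89  64  53  85 129 150 156 149 133 107  86]
281 rest [ 54  48  49  66 108 154 159 151 154 160 163] now [ 94  90  64  53  82 120 143 145 135 109  77  56]
282 rest [ 48  53  48  65 110 157 162 151 149 154 158] now [ 95  91  65  53  82 121 142 142 126  96  62  46]
283 rest [ 48  51  48  63 108 155 162 147 141 139 142] now [ 94  90  66  57  86 125 144 145 133 103  65  45]
284 rest [ 54  51  52  62 109 159 164 142 125 118 128] now [ 99  91  66  58  94 128 146 148 142 116  77  53]
285 rest [ 54  53  56  71 112 159 165 142 118 108 117] now [106  94  68  66  99 132 145 147 147 125  92  74]
286 rest [ 71  75  85 102 134 167 170 145 119 105 105] now [111  96  81  85 112 140 144 142 144 132 109  95]
287 rest [127 131 142 156 172 186 177 149 127 113 107] now [114 109 107 115 130 144 144 140 143 134 116 107]
```

The pad's mid-edge has moved 4.45 px. That gives about 0.217 rad, which matches the edge-contact geometry (0.218). I'll add a final 0.4 mm and hold.

{"api": "send_rows", "payload": {"steps": [{"dx":0,"dy":0,"dz":0.0004,"rx":0,"ry":0,"rz":0,"gripper":1},{"dx":0,"dy":0,"dz":0,"rx":0,"ry":0,"rz":0,"gripper":1},{"dx":0,"dy":0,"dz":0,"rx":0,"ry":0,"rz":0,"gripper":1},{"dx":0,"dy":0,"dz":0,"rx":0,"ry":0,"rz":0,"gripper":1},{"dx":0,"dy":0,"dz":0,"rx":0,"ry":0,"rz":0,"gripper":1},{"dx":0,"dy":0,"dz":0,"rx":0,"ry":0,"rz":0,"gripper":1},{"dx":0,"dy":0,"dz":0,"rx":0,"ry":0,"rz":0,"gripper":1},{"dx":0,"dy":0,"dz":0,"rx":0,"ry":0,"rz":0,"gripper":1},{"dx":0,"dy":0,"dz":0,"rx":0,"ry":0,"rz":0,"gripper":1},{"dx":0,"dy":0,"dz":0,"rx":0,"ry":0,"rz":0,"gripper":1},{"dx":0,"dy":0,"dz":0,"rx":0,"ry":0,"rz":0,"gripper":1},{"dx":0,"dy":0,"dz":0,"rx":0,"ry":0,"rz":0,"gripper":1}]}}

```text
t: 9.77
position: [0.4756, 0.1033, 0.06]
ee_rot: [3.14, -0.102, 0.001]
ft_force: [0.4, 0.7, 5.9]
grip_width: 0.001
gripper_force: 3.2
```

{"api": "send_rows", "payload": {"steps": [{"dx":0,"dy":0,"dz":0,"rx":0,"ry":0,"rz":0,"gripper":1},{"dx":0,"dy":0,"dz":0,"rx":0,"ry":0,"rz":0,"gripper":1},{"dx":0,"dy":0,"dz":0,"rx":0,"ry":0,"rz":0,"gripper":1},{"dx":0,"dy":0,"dz":0,"rx":0,"ry":0,"rz":0,"gripper":1},{"dx":0,"dy":0,"dz":0,"rx":0,"ry":0,"rz":0,"gripper":1},{"dx":0,"dy":0,"dz":0,"rx":0,"ry":0,"rz":0,"gripper":1},{"dx":0,"dy":0,"dz":0,"rx":0,"ry":0,"rz":0,"gripper":1},{"dx":0,"dy":0,"dz":0,"rx":0,"ry":0,"rz":0,"gripper":1},{"dx":0,"dy":0,"dz":0,"rx":0,"ry":0,"rz":0,"gripper":1},{"dx":0,"dy":0,"dz":0,"rx":0,"ry":0,"rz":0,"gripper":1},{"dx":0,"dy":0,"dz":0,"rx":0,"ry":0,"rz":0,"gripper":1},{"dx":0,"dy":0,"dz":0,"rx":0,"ry":0,"rz":0,"gripper":1}]}}

```text
t: 10.77
position: [0.4756, 0.1033, 0.06]
ee_rot: [-3.14, 0.102, -0.001]
ft_force: [-1.0, -0.9, 6.5]
grip_width: -0.001
gripper_force: 3.2
```

{"api": "send_rows", "payload": {"steps": [{"dx":0,"dy":0,"dz":0,"rx":0,"ry":0,"rz":0,"gripper":1},{"dx":0,"dy":0,"dz":0,"rx":0,"ry":0,"rz":0,"gripper":1},{"dx":0,"dy":0,"dz":0,"rx":0,"ry":0,"rz":0,"gripper":1},{"dx":0,"dy":0,"dz":0,"rx":0,"ry":0,"rz":0,"gripper":1},{"dx":0,"dy":0,"dz":0,"rx":0,"ry":0,"rz":0,"gripper":1},{"dx":0,"dy":0,"dz":0,"rx":0,"ry":0,"rz":0,"gripper":1},{"dx":0,"dy":0,"dz":0,"rx":0,"ry":0,"rz":0,"gripper":1},{"dx":0,"dy":0,"dz":0,"rx":0,"ry":0,"rz":0,"gripper":1},{"dx":0,"dy":0,"dz":0,"rx":0,"ry":0,"rz":0,"gripper":1},{"dx":0,"dy":0,"dz":0,"rx":0,"ry":0,"rz":0,"gripper":1},{"dx":0,"dy":0,"dz":0,"rx":0,"ry":0,"rz":0,"gripper":1},{"dx":0,"dy":0,"dz":0,"rx":0,"ry":0,"rz":0,"gripper":1}]}}

```text
t: 11.77
position: [0.4756, 0.1033, 0.06]
ee_rot: [-3.14, 0.102, -0.001]
ft_force: [-0.1, -0.7, 5.7]
grip_width: 0.001
gripper_force: 3.2
```

```bash
python3 -c "
from rig import env,hand_in
s=env.get_state();print(s['t'],s['position'],s['ft_force']);print(hand_in())"
```

```text
11.7667 [0.47561474 0.10332246 0.06004082] [-0.1403752  -0.73130125  5.69370272]
the job is handed in; nothing more can be done
None
```

The job is handed in: I flipped the grey box's toggle to on, then pressed the talk bar to about half way (about 0.22 rad, estimated from the side camera and fingertip height) and was still holding it after 3 s, finishing at 11.8 s.

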